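Scrap the broken bayonet cap, hold a sound one at the vent position

TASK

One of the three orange caps in the white tray has lost an ear: put that cap in the red scrap tub and let go of it. Then take either sound cap, push it down into the filter pot's mouth with its ears through the two gaps and turn it clockwise (seen from above) half of the way to the lock, so that the bar points at the yellow vent dots, well short of clicking in at the red dots, and finish holding it there, still gripped, so the pot can be vented. Leave the spare cap in the tray and everything else on the shelf where it is.

Things in the scene. Friction and masses are not known exactly. Their poses are not given: they have to be found in the camera images.
- pot: white filter pot fixed to the shelf by a 110 mm square plate. Origin: centre of its underside, z up. Collar 86 mm outer dia, its rim 120 mm up; pipe unions along +y and -y, 45 mm up, out to 84 mm. A cap goes in with its x along the pot's x, either way round, then turns clockwise seen from above only: 40 deg from the gaps is half way, at 80 deg the ears jump 3 mm up into lock notches
- pot_mouth (a point): centre of the mouth in the lip's top face, 120 mm up; axes as the pot. Lip 7 mm thick with a 56 mm dia opening and two ear gaps at +x and -x, each 24 mm wide (y), out to 37 mm from the axis. Ear track below the lip: 102 to 113 mm up, so a cap may turn while its underside is 88 to 92 mm up, and once turned it cannot rise out. Below the track a 46 mm dia bore
- pot_vent (a point): one of two yellow vent dots on the collar's rim, 39 mm from the axis, 40 deg clockwise from the +x gap (the other is opposite, as are the red lock dots at 80 deg); half way: the bar's white line points at both
- cartridge_top (a point): top centre of the sprung white cartridge (green disc) in the pot's bore, 97 mm up when free, slides down 12 mm. It pushes a cap's spigot up with 4 N at first contact and 8 N when the ears lie on the track's floor (cap's underside 88 mm up)
- cap_a: sound orange cap, 66 mm tall, about 85 g. Origin: centre of underside; z up, x along ears and bar. Spigot 39 mm dia, 0-14 mm up, foot tapered to 33; crown 49 mm dia, 14-36 mm up; ears at +x and -x, 16 mm wide (y), 14-21 mm up, out to 34.5 mm from the axis; grip bar on top 44 mm (x) by 13 mm (y), 36-66 mm up, white line along it. Half a turn round it is the same
- cap_b: the other sound cap, like cap_a: orange cap, 66 mm tall, about 85 g. Origin: centre of underside; z up, x along ears and bar. Spigot 39 mm dia, 0-14 mm up, foot tapered to 33; crown 49 mm dia, 14-36 mm up; ears at +x and -x, 16 mm wide (y), 14-21 mm up, out to 34.5 mm from the axis; grip bar on top 44 mm (x) by 13 mm (y), 36-66 mm up, white line along it. 
- cap_chipped: broken orange cap, 66 mm tall, about 85 g. Origin: centre of underside; z up, x along ears and bar. Spigot 39 mm dia, 0-14 mm up, foot tapered to 33; crown 49 mm dia, 14-36 mm up; ears at +x and -x, 16 mm wide (y), 14-21 mm up, out to 34.5 mm from the axis; grip bar on top 44 mm (x) by 13 mm (y), 36-66 mm up, white line along it. Its -x ear has snapped off (a 2 mm stub is left)
- cap_chipped_mid (a point): middle of the broken cap, on its axis, 33 mm above its underside
- tray: shallow white tray fixed to the shelf, 300 mm (x) by 110 mm (y), rim 18 mm tall, floor 4 mm thick; the three caps stand in it in a row along its x, about 90 mm apart, bars at any angle. Origin: centre of its underside
- scrap_tub: open red plastic tub fixed to the shelf, 150 mm (x) by 140 mm (y), 75 mm tall, walls and floor 4 mm, empty. Origin: centre of its underside
- hinge_cover: bystander: white ceramic toilet seat hinge cover, 62 x 46 x 34 mm, origin under its centre
- shower_holder: bystander: black plastic shower holder, round foot 52 mm diameter with a tilted C-shaped cradle, 75 mm long and about 60 mm tall, origin under its foot
- chrome_nut: bystander: chrome hexagon nut, 35 mm across, 16 mm tall, origin under its centre
- tee: bystander: blue plastic tee fitting, 80 x 59 x 34 mm, origin below the crossing
- tape_reel: bystander: white reel of thread seal tape, 54 mm diameter, 14 mm tall, origin under its centre
- lid_box: bystander: closed stainless box with a hinged lid and a spring clip, 105 x 160 mm, 64 mm tall, fixed, origin under its centre
- box_lid (a joint): angle of the stainless box's lid, 0 closed, in rad; leave it closed
There are look-alikes about, which are no part of the job. Several things have the shape of the scrap_tub; the one meant has the colours described above.

How it is judged:
On the way, in this order (a step that is already met when the one before it is completed fails the run):
1. the cap with the missing ear lies in the red scrap tub, let go (x of cap_chipped_mid in the frame of scrap_tub between -0.075 and 0.075 m and y of cap_chipped_mid in the frame of scrap_tub between -0.07 and 0.07 m and z of cap_chipped_mid in the frame of scrap_tub below 0.06 m and contact force between cap_chipped and the fingers below 0.05 N and linear speed of cap_chipped below 0.03 m/s), for 0.2 s.
2. a sound cap is down in the pot, its ears below the lip (((horizontal distance between cap_a and pot below 0.005 m and z of cap_a in the frame of pot between 0.084 and 0.0945 m and angle between cap_a's own z axis and vertical below 0.12 rad) or (horizontal distance between cap_b and pot below 0.005 m and z of cap_b in the frame of pot between 0.084 and 0.0945 m and angle between cap_b's own z axis and vertical below 0.12 rad))), for 0.1 s.
At the end, for the whole second after the job is handed in: Sound cap in the pot: ears below the lip (axis within 5 mm, underside 84 to 94.5 mm up, tilt under 7 deg), turned 40 deg from the gaps, plus or minus 13, at rest and gripped (over 1 N); spare cap upright within 20 mm of its start; broken cap released at rest in the scrap tub (all of step 1 and ((horizontal distance between cap_a and pot below 0.005 m and z of cap_a in the frame of pot between 0.084 and 0.0945 m and angle between cap_a's own z axis and vertical below 0.12 rad and angle between the x axis of cap_a and the x axis of pot, either way round between 0.47 and 0.93 rad and contact force between cap_a and the fingers above 1 N and linear speed of cap_a below 0.02 m/s and angular speed of cap_a below 0.15 rad/s and distance of cap_b from where it was at the start of the episode below 0.02 m and angle between cap_b's own z axis and vertical below 0.15 rad) or (horizontal distance between cap_b and pot below 0.005 m and z of cap_b in the frame of pot between 0.084 and 0.0945 m and angle between cap_b's own z axis and vertical below 0.12 rad and angle between the x axis of cap_b and the x axis of pot, either way round between 0.47 and 0.93 rad and contact force between cap_b and the fingers above 1 N and linear speed of cap_b below 0.02 m/s and angular speed of cap_b below 0.15 rad/s and distance of cap_a from where it was at the start of the episode below 0.02 m and angle between cap_a's own z axis and vertical below 0.15 rad))); the arm keeps its last pose, push and grip.
It fails at once if a cap is turned on to the lock (beyond 66 degrees of the 80) ((horizontal distance between cap_a and pot below 0.008 m and z of cap_a in the frame of pot below 0.098 m and angle between the x axis of cap_a and the x axis of pot, either way round above 1.15 rad) or (horizontal distance between cap_b and pot below 0.008 m and z of cap_b in the frame of pot below 0.098 m and angle between the x axis of cap_b and the x axis of pot, either way round above 1.15 rad) or (horizontal distance between cap_chipped and pot below 0.008 m and z of cap_chipped in the frame of pot below 0.098 m and angle between the x axis of cap_chipped and the x axis of pot, either way round above 1.15 rad)).
It fails at once if a bystander is pushed more than 20 mm from its place, or the stainless box's lid is lifted (distance of any of hinge_cover, shower_holder, chrome_nut, tee, tape_reel from where it was at the start of the episode above 0.02 m or value of joint box_lid above 0.15 rad).
It also fails if it takes over 62 s, if anything falls off the work surface, if the arm or the gripper's body presses on something with over 40 N, if the wrist force passes 120 N, or if a joint passes its speed limit or range.

ROBOT

A 6-joint arm with a two-finger parallel gripper is mounted at the origin on the work surface. World frame = base frame: x ahead of the robot, y to its left, z up, the work surface at z = 0. Lengths are in m, angles in rad, forces in N, time in s.
With the tool pointing down it reaches from about 0.35 to 0.975 m from the base axis. Payload 4.9 kg.
Tool frame: the origin (TCP) lies at the very end of the fingers, on their centre line; the grasp point (between the pads) lies 19 mm behind it; z points along the fingers, y is the line along which they close (so a half turn about z gives the same grasp; the last joint's range is limited). The gripper opens to 85 mm and grips with 20 to 120 N. Pads are 22 mm wide; open, the fingers measure 114 mm over their backs; the gripper's body (76 mm by 85 mm) begins 54 mm behind the grasp point. The pads swing forward as they close: fully open they stand 13 mm farther back than shut.
Start: joints at [-1.295, 0.053, 1.613, -0, 1.476, -0.119], TCP at [0.24, -0.577, 0.231] pointing down, gripper open.
Joint ranges: [-3.01, 3.01], [-1.01, 2.22], [0.06, 2.58], [-1.02, 4.17], [0.09, 2.62], [-3.14, 3.14]. Speed limits (rad/s): [2.57, 2.57, 3.14, 3.14, 3.14, 3.14].

INTERFACE

Orientations are given as a unit quaternion [w, x, y, z].
In Python, from plant import manip gives the robot as it stands.
- The arm moves only by the tool play_rows, never from a script. Its argument "series" is a list that holds one entry, the list of rows, each a list of 7 numbers: the shift along the world's x, y, z in m, then the turn, a rotation vector about the world's x, y, z in degrees, then the opening, from 0 (shut) to 1 (fully open). In form: [[[dx, dy, dz, rx, ry, rz, grip], ...]]. A call has 1 to 10 rows; each row shifts and turns the commanded pose from where the row before left it; what a row does not reach is not made up. A row lasts 1/10 s, in which the tool goes at most 50 mm and 8.59 degrees, less where a joint would pass 70% of its speed; a pose out of reach is approached as far as the arm can. A call with a gripper value outside its range is refused whole. The fingers move at their own pace and stop on an object; the grip force is fixed at half the most. Time passes only in rows, so rows that do not move let the fingers close. It gives the time, the measured TCP pose, the force, the opening and the grip force at its end, in the units of the state.
- manip.state(): the state, without advancing time (a new reading comes with each control period).
- manip.grab_frame(name): name is "side" or "top" or "wrist"; returns a dict with "frame" (400x640x3 uint8, blue, green, red), "mtx" (3x3 intrinsics, pixels), "R" (3x3) and "t" (3): a world point X has camera coordinates R X + t. Camera axes: x right, y down, z forward; pixel columns grow to the right and rows downward; lengths in m; the calibration is good to about 2 mm. A picture is of the moment at which its call begins. There is no depth.
- manip.job_done(): hands the job in; it is judged then, once.
The state is a dict: "time": time; "joint_pos": joint angles; "joint_vel": joint speeds; "joint_efforts": joint torques, N m; "tool_pos": TCP position; "tool_rot": TCP orientation; "contact_force": force on the tool from outside, world axes, zero at the start; "ft_torque": the same for the moment, N m; "gripper_width": opening from 0.0 (shut) to 1.0 (fully open); "grasp_force": force on a finger pad.
Only numpy, scipy, OpenCV 4.12 (cv2) and the standard library are available. Lean on these libraries where they do the work, as an engineer would, in place of code of your own. Each camera call takes 0.05 s, during which the arm holds its last target. There are 200 camera calls.

## Working session

There is one attempt and no reset: what is moved stays moved. The work goes in short steps, Python scripts to look and compute and a tool call to move; the robot and the scene stay as the last step left them, time stands still between calls to the robot, and variables do not carry over. Pictures are saved under pics/ and viewed, at most 10 in all, crops included, and the job is handed in when it is done.

Besides the shell and the picture viewer there is one more tool, called after "Emit:" as name(argument=value, ...) on one line, values as JSON. play_rows: Moves the arm, as the interface text tells. Its arguments: {"type":"object","properties":{"series":{"type":"array"}},"required":["series"]}

```bash
mkdir -p pics; cat > h.py <<'E'
import numpy as np, cv2, pickle
from plant import manip
def snap(n,f):
    d=manip.grab_frame(n); pickle.dump(d,open(f'pics/{f}.pkl','wb')); return d
def load(f): return pickle.load(open(f'pics/{f}.pkl','rb'))
def ray(d,u,v,z):
    R=np.array(d['R']);t=np.array(d['t']);c=-R.T@t
    r=R.T@np.linalg.inv(np.array(d['mtx']))@np.array([u,v,1.])
    return c+r*(z-c[2])/r[2]
def proj(d,X):
    p=np.array(d['mtx'])@(np.array(d['R'])@np.array(X)+np.array(d['t'])); return p[:2]/p[2]
E
python3 - <<'E'
from h import *
for n in('top','side'):
    d=snap(n,n+'0'); cv2.imwrite(f'pics/{n}0.png',cv2.resize(d['frame'],(800,500),interpolation=cv2.INTER_CUBIC))
    print(n,np.round(-np.array(d['R']).T@d['t'],3))
E
```

```text
top [ 0.316 -0.03   1.317]
side [0.317 0.574 0.884]
```

View pics/top0.png

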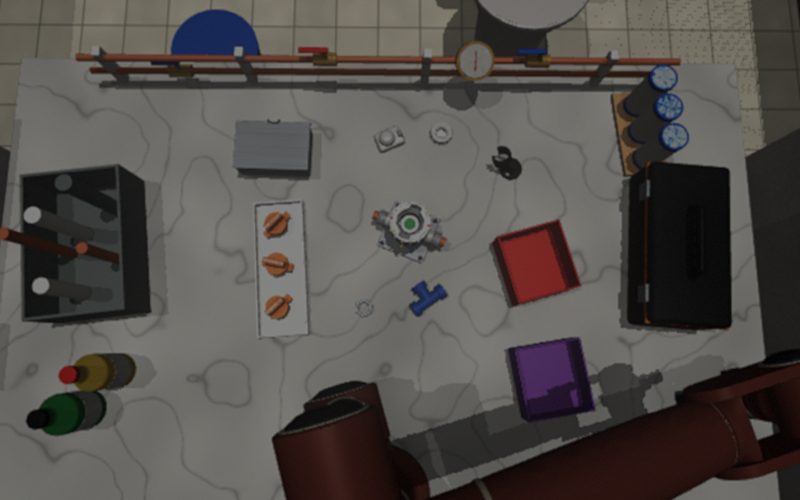

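View pics/side0.png

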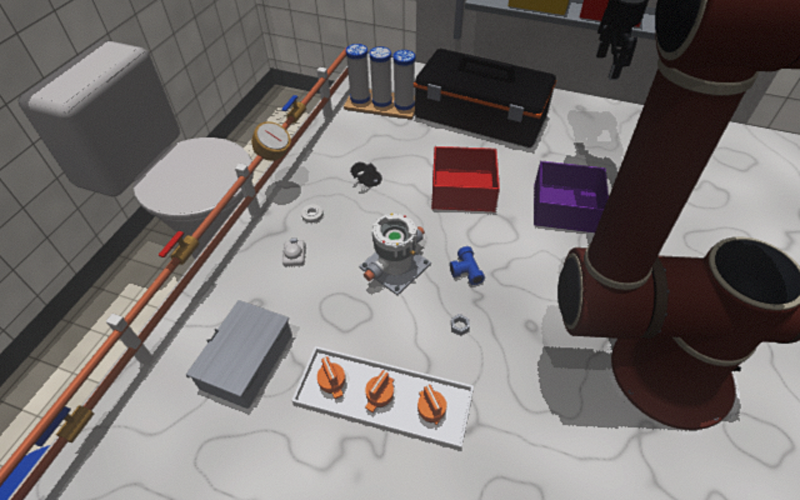

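The top view shows the caps at about (277,223), (277,265) and (277,307), the pot at (409,224) and the red tub at (537,263). The arm is clear of all of them. I'll crop the caps and the pot.

```bash
python3 - <<'E'
from h import *
d=load('top0');f=d['frame']
a=cv2.resize(f[155:275,200:250],None,fx=5,fy=5,interpolation=cv2.INTER_CUBIC)
b=cv2.resize(f[150:215,290:365],None,fx=7,fy=7,interpolation=cv2.INTER_CUBIC)
o=np.zeros((600,250+525,3),np.uint8);o[:,:250]=a;o[:455,250:]=b
cv2.imwrite('pics/crop0.png',np.clip(o*1.6,0,255).astype(np.uint8))
s=.8
for n,u,v,z in[('c1',277,223,.05),('c2',277,265,.05),('c3',277,307,.05),('pot',409,224,.12),('tub',537,263,.04)]:print(n,ray(d,u*s,v*s,z).round(3))
print(manip.state()['tool_rot'])
E
```

```text
c1 [0.572 0.223 0.05 ]
c2 [0.481 0.219 0.05 ]
c3 [0.391 0.216 0.05 ]
pot [ 0.558 -0.062  0.12 ]
tub [ 0.488 -0.343  0.04 ]
[-9.63441028e-04  9.80581578e-01  1.96109244e-01 -7.07843161e-05]
```

View pics/crop0.png

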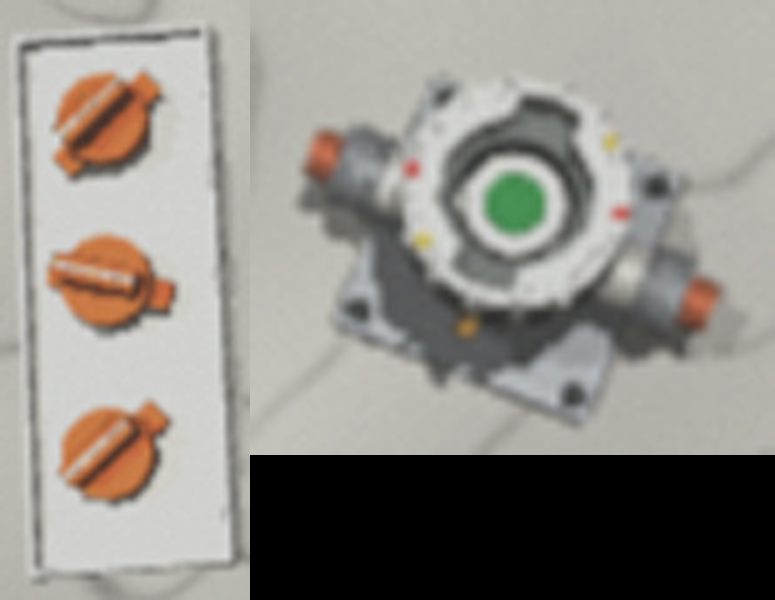

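The c3 cap (near end of the tray, 0.391, 0.216) shows only its upper-right ear, so it looks like the broken one. c1 and c2 show both ears. The pot gaps are at crop (545,112) and (487,265), the yellow dots at (612,143) and (422,241).

```bash
python3 - <<'E'
from h import *
d=load('top0')
A=lambda p,z:ray(d,p[0]/5+200-.4,p[1]/5+155-.4,z)
P=lambda p,z=.12:ray(d,(p[0]-250)/7+290-.43,p[1]/7+150-.43,z)
for n,a,b in[('c1',(62,138),(118,85)),('c2',(55,262),(135,280)),('c3',(67,480),(132,422))]:
    a,b=A(a,.07),A(b,.07);v=b-a;print(n,((a+b)/2).round(4),'len',np.linalg.norm(v).round(4),'ang',np.degrees(np.arctan2(v[1],v[0])).round(1)%180)
for n,a,b in[('gap',(545,112),(487,265)),('yel',(612,143),(422,241)),('red',(621,213),(412,169))]:
    a,b=P(a),P(b);v=a-b;print(n,((a+b)/2).round(4),np.linalg.norm(v).round(4),np.degrees(np.arctan2(v[1],v[0])).round(1))
s=manip.state();print(s['time'],np.round(s['tool_pos'],4),np.round(s['joint_pos'],3))
E
```

```text
c1 [0.5725 0.2296 0.07  ] len 0.0408 ang 135.4
c2 [0.4865 0.2237 0.07  ] len 0.0435 ang 77.5
c3 [0.3918 0.2177 0.07  ] len 0.0445 ang 132.8
gap [ 0.5648 -0.0629  0.12  ] 0.0614 -20.4
yel [ 0.5634 -0.0633  0.12  ] 0.0792 -62.0
red [ 0.5637 -0.063   0.12  ] 0.0786 -101.8
0.1 [ 0.2402 -0.5764  0.2301] [-1.295  0.053  1.614  0.     1.476 -0.119]
```

Emit:
play_rows(series=[[[0.03,0.04,0,0,0,0,0.6],[0.03,0.04,0,0,0,0,0.6],[0.03,0.04,0,0,0,0,0.6],[0.03,0.04,0,0,0,0,0.6],[0.02,0.045,0,0,0,0,0.6],[0.02,0.045,0,0,0,0,0.6],[0.01,0.045,0,0,0,0,0.6],[0,0.05,0,0,0,0,0.6],[0,0.05,0,0,0,0,0.6],[0,0.05,0,0,0,0,0.6]]])

```text
time: 1.1
tool_pos: [0.4098, -0.1299, 0.2308]
tool_rot: [-0.0, 0.981, 0.196, -0.0]
contact_force: [1.0, -0.1, 0.4]
gripper_width: 0.6
grasp_force: 0.0
```

Emit:
play_rows(series=[[[0,0.04,0,0,0,8,0.6],[0,0.04,0,0,0,8,0.6],[0,0.04,0,0,0,8,0.6],[0,0.04,0,0,0,8,0.6],[0,0.04,0,0,0,8,0.6],[0,0.04,0,0,0,8,0.6],[0,0.04,0,0,0,8,0.6],[0,0.034,0,0,0,8,0.6],[-0.01,0.03,-0.02,0,0,8,0.6],[-0.008,0,-0.02,0,0,8,0.6]]])

```text
time: 2.1
tool_pos: [0.3919, 0.2148, 0.1911]
tool_rot: [-0.0, 0.621, 0.784, 0.001]
contact_force: [-0.0, -0.8, -0.3]
gripper_width: 0.599
grasp_force: 0.0
```

Emit:
play_rows(series=[[[0,0,0,0,0,8,0.6],[0,0,0,0,0,8,0.6],[0,0,0,0,0,8,0.6],[0,0,0,0,0,6,0.6],[0,0,0,0,0,0,0.6]]])

```text
time: 2.6
tool_pos: [0.392, 0.212, 0.1908]
tool_rot: [-0.0, 0.402, 0.916, -0.0]
contact_force: [-0.3, 0.2, -0.2]
gripper_width: 0.594
grasp_force: 0.0
```

```bash
cat >> h.py <<'E'
from scipy.spatial.transform import Rotation as Ro
def pose():
    s=manip.state();q=s['tool_rot'];r=Ro.from_quat([q[1],q[2],q[3],q[0]]).as_matrix()
    print('t',round(s['time'],2),'p',np.round(s['tool_pos'],4),'xang',np.degrees(np.arctan2(r[1,0],r[0,0])).round(2),'z',r[:,2].round(3),'F',np.round(s['contact_force'],1),'w',round(s['gripper_width'],3),'g',s['grasp_force'],'j',np.round(s['joint_pos'],2))
E
python3 - <<'E'
from h import *
d=snap('wrist','w1');pose();cv2.imwrite('pics/w1.png',cv2.resize(d['frame'],(800,500)))
print(np.round(-np.array(d['R']).T@d['t'],3))
E
```

```text
t 2.65 p [0.3921 0.212  0.1909] xang 132.5 z [-0.001 -0.    -1.   ] F [0.  0.5 0. ] w 0.599 g 0.0 j [ 0.33 -0.37  2.06  0.    1.46 -0.41]
[0.344 0.263 0.334]
```

View pics/w1.png

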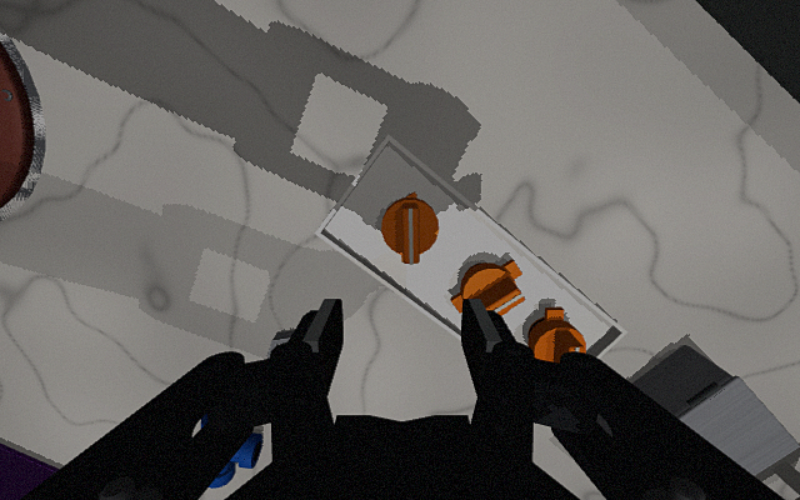

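The wrist view shows the cap at (410,228) with only a stub at (412,194). The other two have full ears, so c3 is the broken one. Its bar runs (409,209)-(411,263).

```bash
python3 - <<'E'
from h import *
d=load('w1');a=ray(d,409*.8,209*.8,.07);b=ray(d,411*.8,263.5*.8,.07);v=a-b
print(a,b,(a+b)/2,np.linalg.norm(v),np.degrees(np.arctan2(v[1],v[0])))
E
```

```text
[0.37716202 0.23449449 0.07      ] [0.40747244 0.204207   0.07      ] [0.39231723 0.21935075 0.07      ] 0.042849191509292395 135.02168340685742
```

Emit:
play_rows(series=[[[0,0.006,-0.03,0,0,2,0.6],[0,0,-0.03,0,0,0,0.6],[0,0,-0.03,0,0,0,0.6],[0,0,-0.03,0,0,0,0.6],[0,0,-0.024,0,0,0,0.5],[0,0,0,0,0,0,0.3],[0,0,0,0,0,0,0],[0,0,0,0,0,0,0],[0,0,0,0,0,0,0],[0,0,0,0,0,0,0]]])

```text
time: 3.65
tool_pos: [0.3932, 0.2184, 0.0486]
tool_rot: [0.001, 0.386, 0.923, 0.001]
contact_force: [1.0, -0.2, -0.0]
gripper_width: 0.138
grasp_force: 62.2
```

Emit:
play_rows(series=[[[0,0,0.03,0,0,0,0],[0,0,0.04,0,0,0,0],[0,-0.02,0.04,0,0,0,0],[0.008,-0.045,0.04,0,0,0,0],[0.008,-0.045,0,0,0,0,0],[0.008,-0.045,0,0,0,0,0],[0.008,-0.045,0,0,0,0,0],[0.008,-0.045,0,0,0,0,0],[0.008,-0.045,0,0,0,0,0],[0.008,-0.045,0,0,0,0,0]]])

```text
time: 4.65
tool_pos: [0.4471, -0.111, 0.1911]
tool_rot: [0.001, 0.386, 0.922, 0.0]
contact_force: [0.4, 0.8, -1.4]
gripper_width: 0.139
grasp_force: 62.4
```

Emit:
play_rows(series=[[[0.008,-0.045,0,0,0,0,0],[0.008,-0.045,0,0,0,0,0],[0.008,-0.045,0,0,0,0,0],[0.008,-0.045,0,0,0,0,0],[0.008,-0.04,0,0,0,0,0],[0,0,-0.03,0,0,0,0],[0,0,0,0,0,0,0]]])

```text
time: 5.35
tool_pos: [0.4849, -0.3284, 0.1564]
tool_rot: [-0.004, 0.387, 0.922, 0.001]
contact_force: [-1.7, 2.0, -1.6]
gripper_width: 0.137
grasp_force: 62.4
```

```bash
python3 - <<'E'
from h import *
pose();d=snap('top','t2')
cv2.imwrite('pics/t2.png',cv2.resize(d['frame'][150:300,180:500],(800,375)))
E
```

```text
t 5.35 p [ 0.4849 -0.3284  0.1564] xang 134.51 z [-0.005  0.005 -1.   ] F [-1.7  2.  -1.6] w 0.137 g 62.38685131072998 j [-0.72  0.02  1.77  0.    1.35 -1.5 ]
```

View pics/t2.png

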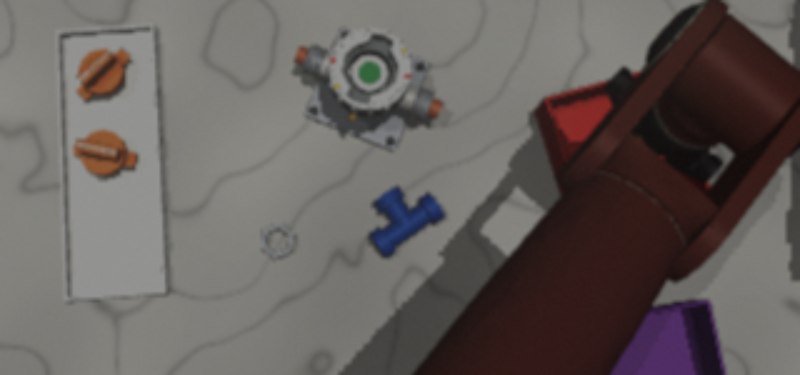

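The broken cap is held over the red tub. The tray, the pot and the bystanders haven't moved. Now I'll lower and release it.

Emit:
play_rows(series=[[[0,0,-0.03,0,0,0,0],[0,0,-0.03,0,0,0,0],[0,0,-0.03,0,0,0,0],[0,0,-0.01,0,0,0,0],[0,0,0,0,0,0,0],[0,0,0,0,0,0,0.5],[0,0,0,0,0,0,0.5],[0,0,0,0,0,0,0.5],[0,0,0,0,0,0,0.5],[0,0,0.03,0,0,0,0.5]]])

```text
time: 6.4
tool_pos: [0.4844, -0.3268, 0.0864]
tool_rot: [-0.004, 0.386, 0.923, 0.001]
contact_force: [0.0, -0.2, -0.6]
gripper_width: 0.501
grasp_force: 0.0
```

Emit:
play_rows(series=[[[0,0,0.04,0,0,0,0.5],[0,0,0.04,0,0,0,0.5],[0,0,0.03,0,0,0,0.5],[0,0.04,0,0,0,0,0.5],[0,0.045,0,0,0,0,0.5],[0,0.045,0,0,0,0,0.5],[0,0.045,0,0,0,0,0.5],[0.01,0.045,0,0,0,0,0.5],[0.01,0.045,0,0,0,0,0.5],[0.01,0.045,0,0,0,0,0.5]]])

```text
time: 7.4
tool_pos: [0.5172, -0.0172, 0.201]
tool_rot: [0.001, 0.386, 0.923, 0.0]
contact_force: [0.4, 0.8, -0.4]
gripper_width: 0.5
grasp_force: 0.0
```

Emit:
play_rows(series=[[[0.01,0.045,0,0,0,0,0.5],[0.01,0.045,0,0,0,0,0.5],[0.01,0.045,0,0,0,0,0.5],[0.01,0.045,0,0,0,0,0.5],[0.01,0.03,0,0,0,0,0.5],[0,0,0,0,0,0,0.5],[0,0,0,0,0,0,0.5]]])

```text
time: 8.1
tool_pos: [0.5669, 0.1914, 0.2003]
tool_rot: [0.0, 0.385, 0.923, -0.0]
contact_force: [-0.3, -0.2, -0.5]
gripper_width: 0.498
grasp_force: 0.0
```

```bash
python3 - <<'E'
from h import *
pose();d=snap('wrist','w3');e=snap('top','t3')
o=np.zeros((600,640,3),np.uint8);o[:400]=d['frame'];o[400:,:]=cv2.resize(e['frame'][150:260,130:482],(640,200))
cv2.imwrite('pics/w3.png',np.clip(o*1.4,0,255))
E
```

```text
t 8.1 p [0.5669 0.1914 0.2003] xang 134.69 z [-0.    -0.001 -1.   ] F [-0.3 -0.2 -0.5] w 0.498 g 0.0 j [ 0.2   0.01  1.71 -0.    1.42 -0.58][ WARN:0@0.845] global loadsave.cpp:1063 imwrite_ Unsupported depth image for selected encoder is fallbacked to CV_8U.
```

View pics/w3.png

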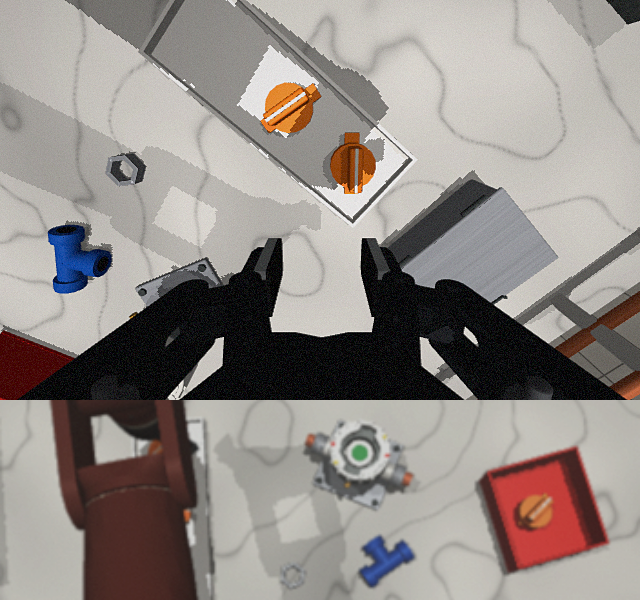

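The broken cap lies in the red tub at (533,512). The sound cap c1 is at (353,165). I'll enlarge it.

```bash
python3 - <<'E'
from h import *
d=load('w3');cv2.imwrite('pics/w3c.png',cv2.resize(d['frame'][120:205,310:400],None,fx=7,fy=7,interpolation=cv2.INTER_CUBIC))
E
```

```text
(no output)
```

View pics/w3c.png

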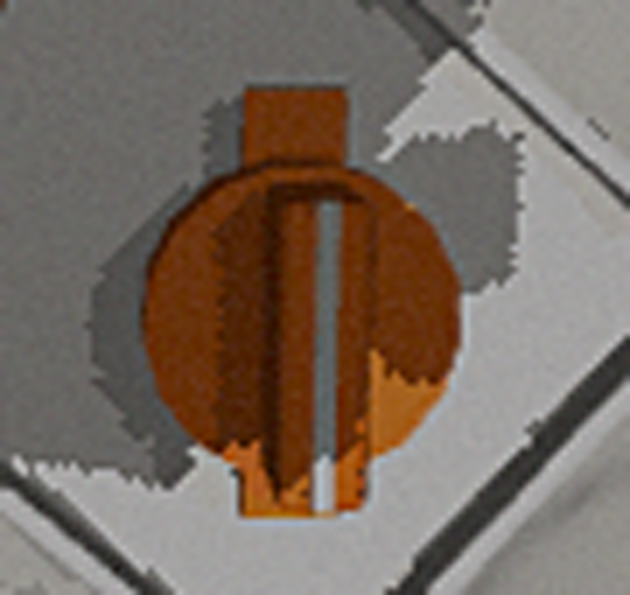

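The white line runs from (328,200) to (323,511) in the crop.

```bash
python3 - <<'E'
from h import *
d=load('w3');f=lambda u,v:ray(d,310+u/7-.43,120+v/7-.43,.07)
a,b=f(328,200),f(323,511);v=a-b
print((a+b)/2,np.linalg.norm(v),np.degrees(np.arctan2(v[1],v[0])))
E
```

```text
[0.5749356 0.2294637 0.07     ] 0.04355514958204121 135.72509357587109
```

Emit:
play_rows(series=[[[0.004,0.019,-0.02,0,0,1,0.5],[0.004,0.019,-0.02,0,0,0,0.5],[0,0,-0.03,0,0,0,0.5],[0,0,-0.02,0,0,0,0.5],[0,0,0,0,0,0,0.5]]])

```text
time: 8.7
tool_pos: [0.5724, 0.227, 0.1063]
tool_rot: [-0.003, 0.378, 0.926, -0.002]
contact_force: [-0.1, -0.0, -1.7]
gripper_width: 0.501
grasp_force: 0.0
```

Emit:
play_rows(series=[[[0.002,0.002,-0.03,0,0,0,0.5],[0,0,-0.02,0,0,0,0.5],[0,0,-0.01,0,0,0,0.5],[0,0,0,0,0,0,0.5],[0,0,0,0,0,0,0.3],[0,0,0,0,0,0,0],[0,0,0,0,0,0,0],[0,0,0,0,0,0,0],[0,0,0,0,0,0,0],[0,0,0,0,0,0,0]]])

```text
time: 9.7
tool_pos: [0.5782, 0.2312, 0.0521]
tool_rot: [0.001, 0.378, 0.926, 0.001]
contact_force: [-0.7, -1.4, 6.1]
gripper_width: 0.137
grasp_force: 62.6
```

```bash
python3 -c "
from h import *
pose()"
```

```text
t 9.7 p [0.5782 0.2312 0.0521] xang 135.63 z [ 0.003  0.    -1.   ] F [-0.7 -1.4  6.1] w 0.137 g 62.61143088340759 j [ 0.26  0.22  1.75 -0.    1.17 -0.54]
```

Emit:
play_rows(series=[[[0,0,0.02,0,0,0,0],[0,0,0.03,0,0,0,0],[0,0,0.04,0,0,0,0],[0,0,0.04,0,0,4,0],[0,-0.03,0.03,0,0,4,0],[-0.002,-0.04,0.01,0,0,4,0],[-0.003,-0.045,0,0,0,4,0],[-0.003,-0.045,0,0,0,4,0],[-0.003,-0.045,0,0,0,2.6,0],[-0.003,-0.035,0,0,0,0,0]]])

```text
time: 10.7
tool_pos: [0.5623, -0.011, 0.2199]
tool_rot: [-0.0, 0.189, 0.982, -0.0]
contact_force: [1.9, 0.5, -0.5]
gripper_width: 0.138
grasp_force: 61.7
```

Emit:
play_rows(series=[[[0,-0.03,0,0,0,0,0],[0,-0.015,0,0,0,0,0],[0,0,0,0,0,0,0],[0,0,0,0,0,0,0],[0,0,0,0,0,0,0]]])

```text
time: 11.2
tool_pos: [0.563, -0.0526, 0.2201]
tool_rot: [-0.0, 0.188, 0.982, 0.0]
contact_force: [-0.4, -0.1, -0.8]
gripper_width: 0.132
grasp_force: 61.7
```

```bash
python3 - <<'E'
from h import *
pose();d=snap('wrist','w4');e=snap('side','s4')
p=manip.state()['tool_pos'];u,v=proj(e,p).astype(int);print(u,v,proj(d,p))
o=np.zeros((600,800,3),np.uint8);o[:400,:560]=cv2.resize(d['frame'][80:380,110:530],(560,400));
c=e['frame'][v-60:v+90,u-60:u+60];o[:,:][0:300,560:800]=cv2.resize(c,(240,300),interpolation=cv2.INTER_CUBIC)
cv2.imwrite('pics/w4.png',np.clip(o*1.4,0,255).astype(np.uint8))
E
```

```text
t 11.2 p [ 0.563  -0.0526  0.2201] xang 158.31 z [-0.     0.001 -1.   ] F [-0.4 -0.1 -0.8] w 0.132 g 61.72781467437744 j [-0.22 -0.08  1.76  0.    1.46 -1.42]
312 156 [322.900612   252.22375021]
```

View pics/w4.png

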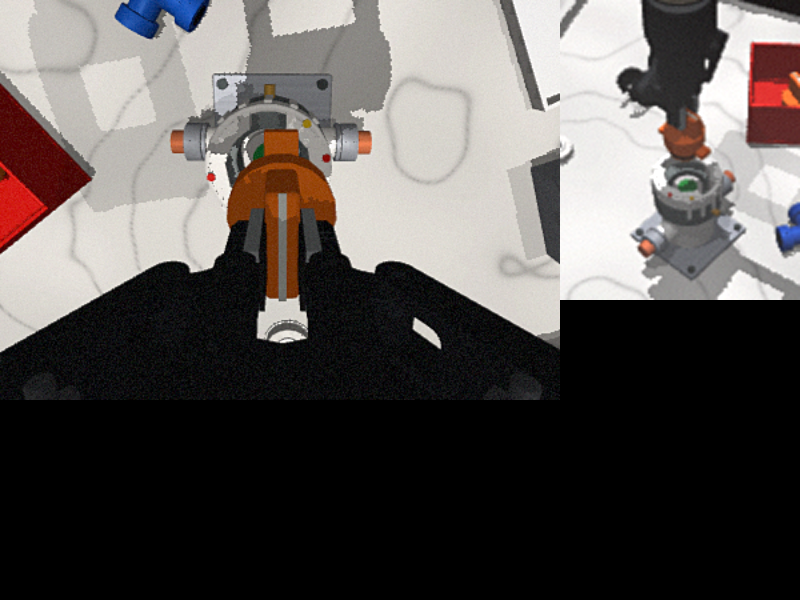

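The wrist view shows the cap gripped square. The line ends are at panel (282,193) and (283,300) and the ear tip at (281,131). The red dots are at (211,177) and (326,158) and one yellow dot at (307,124).

```bash
python3 - <<'E'
from h import *
d=load('w4');f=lambda u,v,z:ray(d,u*.75+110-.13,v*.75+80-.13,z)
p=np.array([.563,-.0526,.2201]);th=np.radians(158.31);X=np.array([np.cos(th),np.sin(th)]);Y=np.array([-X[1],X[0]])
t=lambda q:((q-p)[:2]@X*1e3,(q-p)[:2]@Y*1e3)
for h in(.045,.048):
  a,b,e=f(282,193,.2201-h+.066),f(283,300,.2201-h+.066),f(281,131,.2201-h+.021)
  print(h,'ends',np.round([t(a),t(b)],1),'mid',np.round(t((a+b)/2),1),'ear',np.round(t(e),1))
r1,r2,y=f(211,177,.12),f(326,158,.12),f(307,124,.12);v=r2-r1
print('red',r1,r2,np.linalg.norm(v),(r1+r2)/2,np.degrees(np.arctan2(v[1],v[0])),'yel',y,np.linalg.norm(y-(r1+r2)/2))
# reds in top0 for ref; tool proj in crop
E
```

```text
0.045 ends [[ 24.2   0.9]
 [-18.5   0.5]] mid [2.8 0.7] ear [36.6  1.3]
0.048 ends [[ 23.    0.9]
 [-20.7   0.5]] mid [1.2 0.7] ear [36.   1.3]
red [ 0.55480156 -0.10192297  0.12      ] [ 0.57094668 -0.02524492  0.12      ] 0.07835935107931544 [ 0.56287412 -0.06358394  0.12      ] 78.10963995803154 yel [ 0.54484252 -0.02891799  0.12      ] 0.039075150979357036
```

Emit:
play_rows(series=[[[0.001,-0.011,0,0,0,0,0],[0,0,-0.02,0,0,0,0],[0,0,-0.02,0,0,0,0],[0,0,-0.01,0,0,0,0],[0,0,0,0,0,0,0],[0,0,0,0,0,0,0]]])

```text
time: 11.9
tool_pos: [0.5643, -0.0651, 0.1707]
tool_rot: [0.0, 0.189, 0.982, -0.0]
contact_force: [-0.6, 0.1, -0.6]
gripper_width: 0.132
grasp_force: 61.8
```

```bash
python3 -c "
from h import *
pose()"
```

```text
t 11.9 p [ 0.5643 -0.0651  0.1707] xang 158.23 z [ 0.001 -0.    -1.   ] F [-0.6  0.1 -0.6] w 0.132 g 61.80272698402405 j [-0.25 -0.04  1.81 -0.    1.37 -1.44]
```

Emit:
play_rows(series=[[[0,0.0015,-0.008,0,0,0,0],[0,0,-0.006,0,0,0,0],[0,0,-0.005,0,0,0,0],[0,0,0,0,0,0,0],[0,0,0,0,0,0,0]]])

```text
time: 12.4
tool_pos: [0.5639, -0.0634, 0.151]
tool_rot: [-0.0, 0.189, 0.982, 0.0]
contact_force: [-0.7, -0.8, -1.5]
gripper_width: 0.134
grasp_force: 61.8
```

Emit:
play_rows(series=[[[0,0,-0.004,0,0,0,0],[0,0,-0.003,0,0,0,0],[0,0,0,0,0,0,0],[0,0,0,0,0,0,0]]])

```text
time: 12.8
tool_pos: [0.5643, -0.0636, 0.145]
tool_rot: [0.0, 0.189, 0.982, -0.0]
contact_force: [-0.6, -0.2, 2.7]
gripper_width: 0.136
grasp_force: 62.2
```

Emit:
play_rows(series=[[[0,0,-0.004,0,0,0,0],[0,0,-0.003,0,0,0,0],[0,0,0,0,0,0,0],[0,0,0,0,0,0,0]]])

```text
time: 13.2
tool_pos: [0.5644, -0.0636, 0.1378]
tool_rot: [0.001, 0.189, 0.982, -0.0]
contact_force: [-1.6, 0.0, 4.1]
gripper_width: 0.135
grasp_force: 62.6
```

Emit:
play_rows(series=[[[0,0,-0.001,0,0,0,0],[0,0,0,0,0,0,0],[0,0,0,0,0,0,0]]])

```text
time: 13.5
tool_pos: [0.5644, -0.0636, 0.137]
tool_rot: [0.001, 0.189, 0.982, -0.0]
contact_force: [-1.8, -0.1, 5.4]
gripper_width: 0.133
grasp_force: 62.7
```

Emit:
play_rows(series=[[[0,0,-0.0015,0,0,0,0],[0,0,0,0,0,0,0],[0,0,0,0,0,0,0]]])

```text
time: 13.8
tool_pos: [0.5644, -0.0636, 0.1362]
tool_rot: [0.001, 0.189, 0.982, -0.0]
contact_force: [-2.3, 0.1, 8.4]
gripper_width: 0.139
grasp_force: 62.9
```

Emit:
play_rows(series=[[[0,0,-0.001,0,0,0,0],[0,0,0,0,0,0,0],[0,0,0,0,0,0,0]]])

```text
time: 14.1
tool_pos: [0.5645, -0.0636, 0.1361]
tool_rot: [0.0, 0.189, 0.982, -0.0]
contact_force: [-6.1, 0.4, 11.8]
gripper_width: 0.134
grasp_force: 63.6
```

The track floor is at TCP 0.1362, which matches the underside at 88 mm. I'll raise about 2 mm and begin the turn.

Emit:
play_rows(series=[[[0,0,0.003,0,0,0,0],[0,0,0,0,0,0,0],[0,0,0,0,0,-4,0],[0,0,0,0,0,-4,0],[0,0,0,0,0,0,0],[0,0,0,0,0,0,0]]])

```text
time: 14.7
tool_pos: [0.5644, -0.0634, 0.1374]
tool_rot: [0.0, 0.257, 0.966, 0.0]
contact_force: [-1.1, 0.6, 5.9]
gripper_width: 0.136
grasp_force: 62.6
```

```bash
python3 -c "
from h import *
pose();print(manip.state()['ft_torque'])"
```

```text
t 14.7 p [ 0.5644 -0.0634  0.1374] xang 150.22 z [ 0.001  0.    -1.   ] F [-1.1  0.6  5.9] w 0.136 g 62.63790965080261 j [-0.24 -0.01  1.83  0.    1.31 -1.29]
[ 0.11927153  0.20502239 -0.02883531]
```

Emit:
play_rows(series=[[[0,0,0,0,0,-4,0],[0,0,0,0,0,-4,0],[0,0,0,0,0,-4,0],[0,0,0,0,0,-4,0],[0,0,0,0,0,0,0],[0,0,0,0,0,0,0]]])

```text
time: 15.3
tool_pos: [0.5645, -0.0632, 0.1375]
tool_rot: [0.0, 0.389, 0.921, 0.0]
contact_force: [-1.0, 1.7, 5.7]
gripper_width: 0.135
grasp_force: 62.6
```

Emit:
play_rows(series=[[[0,0,0,0,0,-4,0],[0,0,0,0,0,-4,0],[0,0,0,0,0,-4,0],[0,0,0,0,0,-4,0],[0,0,0,0,0,0,0],[0,0,0,0,0,0,0],[0,0,0,0,0,0,0]]])

```text
time: 16.0
tool_pos: [0.5646, -0.0632, 0.1376]
tool_rot: [0.001, 0.513, 0.858, 0.001]
contact_force: [-0.6, 0.9, 5.0]
gripper_width: 0.13
grasp_force: 62.6
```

```bash
python3 - <<'E'
from h import *
pose();print(manip.state()['ft_torque']);d=snap('wrist','w5');e=snap('side','s5')
o=np.zeros((400,800,3),np.uint8);o[:,:560]=cv2.resize(d['frame'][80:380,110:530],(560,400))
u,v=proj(e,[.564,-.063,.13]).astype(int);o[:300,560:]=cv2.resize(e['frame'][v-75:v+75,u-60:u+60],(240,300),interpolation=cv2.INTER_CUBIC)
cv2.imwrite('pics/w5.png',np.clip(o*1.4,0,255).astype(np.uint8))
E
```

```text
t 16.0 p [ 0.5646 -0.0632  0.1376] xang 118.22 z [ 0.002  0.001 -1.   ] F [-0.6  0.9  5. ] w 0.13 g 62.624133825302124 j [-0.24 -0.01  1.83  0.    1.31 -0.74]
[ 0.26370943  0.07272631 -0.03013321]
```

View pics/w5.png

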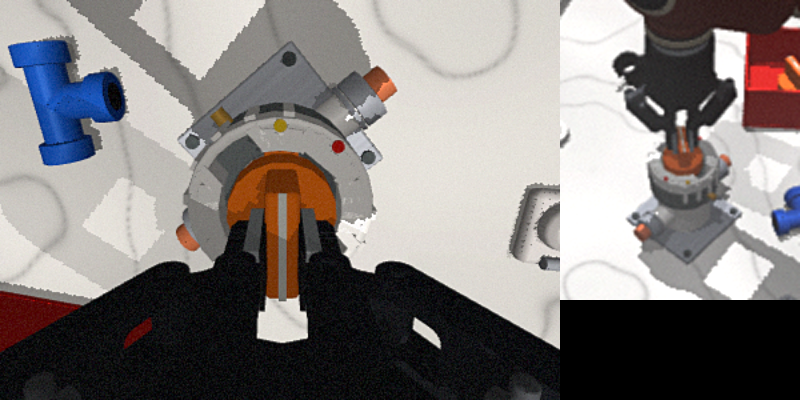

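The cap is seated below the lip with its ears out of sight. Its white line at (282,245) points straight at the yellow dot at (280,125), and it is still gripped. I'm handing the job in.

```bash
python3 -c "
from h import *
print(manip.job_done());pose()"
```

```text
the job is handed in; nothing more can be done
None
the job is handed in; nothing more can be done
```

The broken cap is in the red scrap tub, released. A sound cap sits in the pot turned 40° to the yellow vent dots and still gripped, and the spare was not handled. I handed the job in at about 16 s; the tool gave no verdict on it.

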